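Put the forming stakes away in their trays

ROBOT

A 6-joint arm with a two-finger parallel gripper is mounted at the origin on the work surface. World frame = base frame: x ahead of the robot, y to its left, z up, the work surface at z = 0. Lengths are in m, angles in rad, forces in N, time in s.
With the tool pointing down it reaches from about 0.275 to 0.75 m from the base axis. Payload 10.2 kg.
Tool frame: the origin (TCP) lies on the centre line of the jaws, within the pads' length; the fingertips stand 25 mm ahead of it and the grasp point (between the pads) lies 6 mm ahead of it (arm.tips_ahead is the distance from the TCP to the fingertips, in m); z points along the fingers, y is the line along which they close (so a half turn about z gives the same grasp; the last joint's range is limited). The gripper opens to 88 mm and grips with 3 to 60 N. Pads are 18 mm wide; open, the fingers measure 123 mm over their backs; the gripper's body (75 mm by 187 mm) begins 45 mm behind the grasp point.
Start: joints at [1.072, 0.313, 1.498, -0, 1.331, -0.223], TCP at [0.143, 0.505, 0.264] pointing down, gripper open.
Joint ranges: [-2.94, 2.94], [-0.97, 2.17], [0.19, 2.56], [-1.23, 4.37], [0.02, 3.11], [-2.88, 2.88]. Speed limits (rad/s): [2.39, 2.39, 3.01, 3.14, 3.14, 3.14].

INTERFACE

Orientations are given as a 3x3 rotation matrix whose columns are the frame's x, y, z axes.
In Python, from rig import status, grab_frame, camera_info, arm gives the robot as it stands.
- The arm moves only by the tool jog_arm, never from a script. Its arguments are lists of equal length, an entry for each row: "rotation": the turn, a rotation vector about the tool's x, y, z in rad, a list of three; "xyz": the shift along the tool's x, y, z in mm, a list of three; "claw": the finger opening in mm, from 0 to 88.1. A call has 1 to 12 rows; each row shifts and turns the commanded pose from where the row before left it, along the tool's axes as they then stand; what a row does not reach is not made up. A row lasts 1/8 s, in which the tool goes at most 62.5 mm and 10.7 degrees, less where a joint would pass 70% of its speed; a pose out of reach is approached as far as the arm can. A call with a gripper value outside its range is refused whole. The fingers move at their own pace and stop on an object; "newtons" is the grip in N (left out, the last holds). Time passes only in rows, so rows that do not move let the fingers close. It gives the time, the measured TCP pose, the force, the opening and the grip force at its end, in the units of the state.
- status.observe(): the state, without advancing time (a new reading comes with each control period).
- grab_frame(name): name is "scene" or "side" or "wrist"; returns the picture (400x640x3 uint8, red, green, blue); there is no depth.
- camera_info(name): a dict with "mtx" (3x3 intrinsics, pixels), "dist_coeffs" ([k1, k2, p1, p2, k3] as OpenCV has them; the pictures are not rectified), "view" (4x4, takes a point from world to camera coordinates). Camera axes: x right, y up, looking along -z (the intrinsics and any distortion apply to the point x, -y, -z); pixel columns grow to the right and rows downward; lengths in m; the calibration is good to about 2 mm. A picture is of the moment at which its call begins: read the wrist's pose just before it. camera_info takes no time and is no camera call; for the wrist camera it gives the pose at the moment of the call.
- arm.finish_job(): hands the job in; it is judged then, once.
The state is a dict: "time": time; "joint_positions": joint angles; "joint_velocities": joint speeds; "effort": joint torques, N m; "ee_pos": TCP position; "eef_rot": TCP orientation; "wrist_force": force on the tool from outside, world axes, zero at the start; "moment": the same for the moment, N m; "width": opening from 0.0 (shut) to 1.0 (fully open); "gripper_force": force on a finger pad.
Only numpy, scipy, OpenCV 4.12 (cv2) and the standard library are available. Lean on these libraries where they do the work, as an engineer would, in place of code of your own. Each camera call takes 0.05 s, during which the arm holds its last target. There are 200 camera calls.

TASK

Put the four loose steel forming stakes on the metalsmith's bench away: stand each one upright, fully down on the floor of the recess in the wooden tray that matches its shape and size (large round, small round, square, long bar). Leave the little wooden block with the copper roof standing where it is.

Things in the scene. Friction and masses are not known exactly. Their poses are not given: they have to be found in the camera images.
- stake_large_round: Large round forming stake (sizes in mm): upright cylinder, diameter 46, straight sides up to 38, then a shallow dome to 52 high; about 0.55 kg. Bare steel. Origin: centre of its underside, z up. Loose, standing upright on the bench.
- stake_small_round: Small round forming stake (sizes in mm): upright cylinder, diameter 28, straight sides up to 42, then a dome to 52 high; about 0.22 kg. Bare steel. Origin: centre of its underside, z up. Loose, standing upright on the bench.
- stake_square: Square forming stake (sizes in mm): 40 x 40 block, straight sides up to 42, with a slightly smaller 34 x 34 top face at 50 high; about 0.55 kg. Its x and y axes are square to its sides. Bare steel. Origin: centre of its underside, z up. Loose, standing upright on the bench.
- stake_bar: Long bar forming stake (sizes in mm): 90 long (its x axis) by 22 wide (its y axis), straight sides up to 42, with a rounded ridge along the top to 52 high; about 0.58 kg. Bare steel. Origin: centre of its underside, z up. Loose, standing upright on the bench.
- tray_large_round: Wooden tray (sizes in mm) 84 x 84 with the large round recess, diameter 62: for the large round stake. Outside 16 high; the recess is 10 deep, its floor (thin black rubber lining) 6 above the bench, so walls and rim stand 10 above the floor. Screwed to the bench. Origin: centre of its underside, which is also under the centre of the recess; z up.
- tray_small_round: Wooden tray (sizes in mm) 84 x 84 with the small round recess, diameter 44: for the small round stake. Outside 16 high; the recess is 10 deep, its floor (thin black rubber lining) 6 above the bench, so walls and rim stand 10 above the floor. Screwed to the bench. Origin: centre of its underside, which is also under the centre of the recess; z up.
- tray_square: Wooden tray (sizes in mm) 84 x 84 with a square recess 56 x 56, its sides along the tray's x and y axes: for the square stake. Outside 16 high; the recess is 10 deep, its floor (thin black rubber lining) 6 above the bench, so walls and rim stand 10 above the floor. Screwed to the bench. Origin: centre of its underside, which is also under the centre of the recess; z up.
- tray_bar: Wooden tray (sizes in mm) 124 (its x axis) x 56 (its y axis) with a long recess 106 x 38, the 106 along x: for the bar stake. Outside 16 high; the recess is 10 deep, its floor (thin black rubber lining) 6 above the bench, so walls and rim stand 10 above the floor. Screwed to the bench. Origin: centre of its underside, which is also under the centre of the recess; z up.
- former: Pale wooden block 42 x 42 mm with a peaked copper roof, 82 mm high in all, like a little house; 0.15 kg, loose, not part of the job. Origin: centre of its underside, z up.

How it is judged:
At the end, for the whole second after the job is handed in: Each stake stands in its own tray: its underside on the recess floor (3 to 9 mm above the tray's underside), its centre within 13 mm of the tray's centre seen from above, tilted less than 0.1 rad, and at rest (under 20 mm/s and 0.2 rad/s) (horizontal distance between stake_large_round and tray_large_round below 0.013 m and z of stake_large_round in the frame of tray_large_round between 0.003 and 0.009 m and angle between each of stake_large_round, stake_small_round, stake_square, stake_bar's own z axis and vertical below 0.1 rad and linear speed of each of stake_large_round, stake_small_round, stake_square, stake_bar below 0.02 m/s and angular speed of each of stake_large_round, stake_small_round, stake_square, stake_bar below 0.2 rad/s and horizontal distance between stake_small_round and tray_small_round below 0.013 m and z of stake_small_round in the frame of tray_small_round between 0.003 and 0.009 m and horizontal distance between stake_square and tray_square below 0.013 m and z of stake_square in the frame of tray_square between 0.003 and 0.009 m and horizontal distance between stake_bar and tray_bar below 0.013 m and z of stake_bar in the frame of tray_bar between 0.003 and 0.009 m); the robot touches nothing.
It fails at once if the wooden block with the copper roof is tipped by more than 0.3 rad or shifted by more than 30 mm (angle between former's own z axis and vertical above 0.3 rad or distance of former from where it was at the start of the episode above 0.03 m).
It also fails if it takes over 106 s, if anything falls off the work surface, if the arm or the gripper's body presses on something with over 40 N, if the wrist force passes 120 N, or if a joint passes its speed limit or range.

## Working session

There is one attempt and no reset: what is moved stays moved. The work goes in short steps, Python scripts to look and compute and a tool call to move; the robot and the scene stay as the last step left them, time stands still between calls to the robot, and variables do not carry over. Pictures are saved under pics/ and viewed, at most 14 in all, crops included, and the job is handed in when it is done.

Besides the shell and the picture viewer there is one more tool, called after "Request:" as a command line: name --argument value ..., lists and objects as JSON in quotes. jog_arm: Moves the arm, as the interface text tells. Its arguments: {"type":"object","properties":{"rotation":{"type":"array","items":{"type":"array","items":{"type":"number"}}},"xyz":{"type":"array","items":{"type":"array","items":{"type":"number"}}},"claw":{"type":"array","items":{"type":"number"}},"newtons":{"type":"number"}},"required":["rotation","xyz","claw"]}

```bash
mkdir -p pics; ls
python3 - <<'E'
from rig import status, grab_frame, camera_info, arm
import cv2
s=status.observe(); print(s)
for n in ("scene","side","wrist"):
    c=camera_info(n); print(n,c)
    cv2.imwrite(f"pics/{n}0.png",cv2.cvtColor(grab_frame(n),cv2.COLOR_RGB2BGR))
E
```

```text
pics
{'time': 0.0, 'joint_positions': array([ 1.07160159e+00,  3.13428228e-01,  1.49845704e+00, -4.06398816e-05,
        1.33098007e+00, -2.23392011e-01]), 'joint_velocities': array([ 0.00091878, -0.00053173,  0.00062752,  0.00056071,  0.00038334,
       -0.00025119]), 'effort': array([-6.85979812e-04, -4.02209938e+01, -2.52277297e+01,  6.93735341e-02,
        3.52174847e-02, -8.75867545e-05]), 'ee_pos': array([0.14287511, 0.50495422, 0.26316467]), 'eef_rot': array([[-9.62209476e-01,  2.72309740e-01, -5.74597892e-04],
       [ 2.72310237e-01,  9.62208836e-01, -1.13627397e-03],
       [ 2.43464700e-04, -1.24980247e-03, -9.99999189e-01]]), 'wrist_force': array([-0.74342191, -0.79719774, -0.07276107]), 'moment': array([-0.04621554, -0.01042375, -0.00735205]), 'gripper_force': 0.0, 'width': 1.0034439081649897}
scene {'mtx': array([[400.17907848,   0.        , 319.20249208],
       [  0.        , 400.17907848, 202.85461189],
       [  0.        ,   0.        ,   1.        ]]), 'dist_coeffs': array([0.00829055, 0.        , 0.        , 0.        , 0.        ]), 'view': array([[-0.66432795, 
[... 537 characters left out ...]
2],
       [ 0.11254225, -0.48551033,  0.86695672, -0.10229371],
       [-0.23199313,  0.83554721,  0.4980362 , -0.92730226],
       [ 0.        ,  0.        ,  0.        ,  1.        ]])}
wrist {'mtx': array([[317.48196747,   0.        , 328.83999203],
       [  0.        , 317.48196747, 200.41712179],
       [  0.        ,   0.        ,   1.        ]]), 'dist_coeffs': array([-0.04552644,  0.        ,  0.        ,  0.        ,  0.        ]), 'view': array([[ 0.27186228,  0.9623354 , -0.00121643, -0.52344755],
       [-0.9189787 ,  0.25923834, -0.29710878,  0.04007123],
       [-0.28560295,  0.08189055,  0.95484286, -0.38963342],
       [ 0.        ,  0.        ,  0.        ,  1.        ]])}
```

View pics/scene0.png

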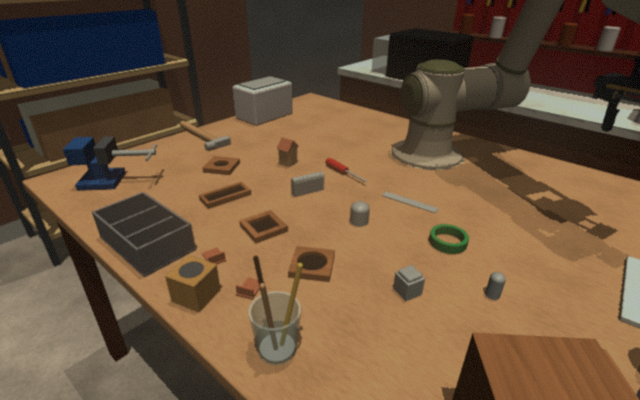

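View pics/side0.png

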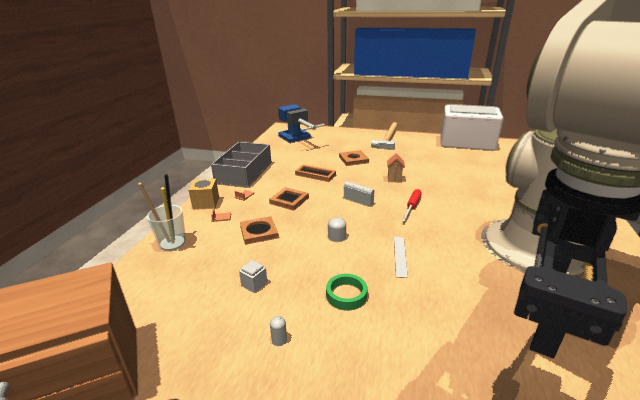

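View pics/wrist0.png

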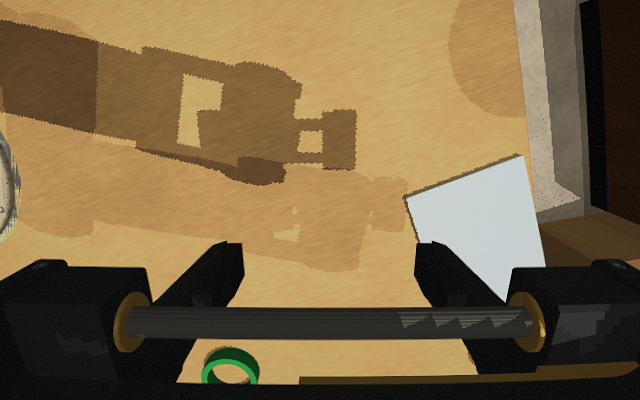

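The scene shows trays at (221,165) small round, (225,195) bar, (264,226) square and (313,263) large round. Stakes are at (360,213) large, (308,184) bar, (408,283) square and (496,285) small, with the former at (288,152). The side view shows the same things. The wrist view only shows the green ring at (230,365).

```bash
cat > h.py <<'E'
import numpy as np, cv2
from rig import status, grab_frame, camera_info, arm
def ray(c,uv):
    p=cv2.undistortPoints(np.array([[uv]],float),c["mtx"],c["dist_coeffs"])[0,0]
    R=c["view"][:3,:3]; t=c["view"][:3,3]
    d=R.T@np.array([p[0],-p[1],-1.]); return -R.T@t, d
def onz(c,uv,z):
    o,d=ray(c,uv); return o+d*(z-o[2])/d[2]
def proj(c,P):
    q=c["view"][:3,:3]@np.asarray(P,float)+c["view"][:3,3]
    r=cv2.projectPoints(np.array([[q[0],-q[1],-q[2]]]),np.zeros(3),np.zeros(3),c["mtx"],c["dist_coeffs"])[0]
    return r[0,0]
E
python3 - <<'E'
from h import *
A=camera_info("scene");B=camera_info("side")
# name: scene px, side px, height guess
P=dict(t_small=((221,164),(354,157),.012),t_bar=((225,194),(315,172),.012),t_sq=((264,226),(289,198),.012),t_large=((313,262),(259,230),.012),
 large=((360,213),(337,229),.026),bar=((308,184),(359,193),.026),sq=((408,283),(253,276),.025),small=((496,285),(279,330),.026),former=((288,152),(396,168),.04),
 ring=((449,238),(347,291),.01),saw=((0,0),(400,257),0),red=((345,170),(412,205),.01),box=((487,345),(125,270),.1))
for n,(a,b,z) in P.items():
    print(n,onz(A,a,z).round(3),onz(B,b,z).round(3))
c=camera_info("wrist"); s=status.observe()
T=np.linalg.inv(c["view"]); R=s["eef_rot"]
print("cam in tool",(R.T@(T[:3,3]-s["ee_pos"])).round(4)); print((R.T@T[:3,:3]).round(3))
E
```

```text
t_small [ 0.523 -0.405  0.012] [ 0.517 -0.403  0.012]
t_bar [ 0.624 -0.251  0.012] [ 0.619 -0.252  0.012]
t_sq [ 0.654 -0.065  0.012] [ 0.646 -0.066  0.012]
t_large [0.672 0.106 0.012] [0.666 0.11  0.012]
large [0.476 0.079 0.026] [0.469 0.08  0.026]
bar [ 0.455 -0.11   0.026] [ 0.448 -0.116  0.026]
sq [0.608 0.289 0.025] [0.602 0.292 0.025]
small [0.503 0.414 0.026] [0.498 0.416 0.026]
former [ 0.368 -0.275  0.04 ] [ 0.359 -0.28   0.04 ]
ring [0.403 0.274 0.01 ] [0.404 0.273 0.01 ]
saw [-0.498 -6.56   0.   ] [0.31  0.122 0.   ]
red [ 0.297 -0.108  0.01 ] [ 0.297 -0.109  0.01 ]
box [0.719 0.467 0.1  ] [0.797 0.411 0.1  ]
cam in tool [ 0.0778 -0.0011 -0.1201]
[[ 0.     0.955  0.297]
 [ 1.    -0.    -0.   ]
 [ 0.     0.297 -0.955]]
```

Request:
jog_arm --rotation '[[0, 0, -0.138], [0, 0, -0.138], [0, 0, 0], [0, 0, 0], [0, 0, 0], [0, 0, 0], [0, 0, 0], [0, 0, 0], [0, 0, 0], [0, 0, 0], [0, 0, 0], [0, 0, 0]]' --xyz '[[0, 0, -20], [0, 0, -20], [-34, -29, 0], [-34, -29, 0], [-34, -29, 0], [-34, -29, 0], [-34, -29, 0], [-34, -29, 0], [-34, -29, 0], [-34, -29, 0], [-34, -29, 0], [0, 0, 0]]' --claw '[88, 88, 88, 88, 88, 88, 88, 88, 88, 88, 88, 88]'

```text
time: 1.65
ee_pos: [0.4504, 0.2426, 0.3031]
eef_rot: [[-1.0, 0.003, -0.001], [0.003, 1.0, -0.001], [0.001, -0.001, -1.0]]
wrist_force: [0.4, 0.9, 0.1]
width: 0.998
gripper_force: 0.0
```

Run:
```python
from h import *
s=status.observe(); print(s["time"],s["ee_pos"],s["eef_rot"].round(4).tolist(),s["joint_positions"].round(2))
c=camera_info("wrist"); im=grab_frame("wrist")
np.savez("w1.npz",im=im,view=c["view"])
cv2.imwrite("pics/w1.png",im[:,:,::-1])
A=camera_info("scene")
for n,p in dict(ring=(449,238),pot=(277,350),ochre=(195,300)).items(): print(n,onz(A,p,0).round(3))
print("chest", onz(A,(460,395),0), onz(A,(478,335),.12))
```

```text
1.65 [0.45039058 0.24261134 0.30306076] [[-1.0, 0.0033, -0.001], [0.0033, 1.0, -0.0005], [0.001, -0.0005, -1.0]] [ 0.26  0.26  1.47 -0.    1.42 -1.3 ]
ring [0.389 0.269 0.   ]
pot [0.864 0.201 0.   ]
ochre [0.889 0.007 0.   ]
chest [0.73798489 0.45771599 0.        ] [0.73002614 0.45486417 0.12      ]
```

View pics/w1.png

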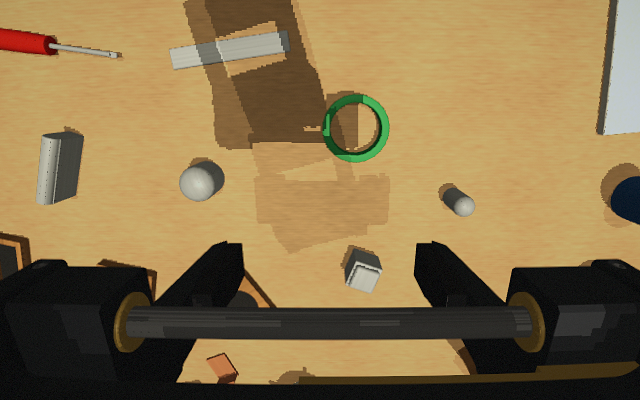

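The wrist view shows the bar ridge at (50,165), the large dome at (199,182), the square top at (367,279) and the small dome at (463,206). The gripper hides the trays, so I'll turn the wrist half a turn to put them in view.

Request:
jog_arm --rotation '[[0, 0, 0.185], [0, 0, 0.185], [0, 0, 0.185], [0, 0, 0.185], [0, 0, 0.185], [0, 0, 0.185], [0, 0, 0.185], [0, 0, 0.185], [0, 0, 0.185], [0, 0, 0.185], [0, 0, 0.185], [0, 0, 0.185]]' --xyz '[[0, 0, 0], [0, 0, 0], [0, 0, 0], [0, 0, 0], [0, 0, 0], [0, 0, 0], [0, 0, 0], [0, 0, 0], [0, 0, 0], [0, 0, 0], [0, 0, 0], [0, 0, 0]]' --claw '[88, 88, 88, 88, 88, 88, 88, 88, 88, 88, 88, 88]'

```text
time: 3.2
ee_pos: [0.4479, 0.2453, 0.3038]
eef_rot: [[0.608, 0.794, -0.0], [0.794, -0.608, 0.0], [-0.0, -0.0, -1.0]]
wrist_force: [-0.3, -1.1, -0.1]
width: 0.999
gripper_force: 0.0
```

Request:
jog_arm --rotation '[[0, 0, 0.185], [0, 0, 0.185], [0, 0, 0.185], [0, 0, 0.185], [0, 0, 0.1848]]' --xyz '[[0, 0, 0], [0, 0, 0], [0, 0, 0], [0, 0, 0], [0, 0, 0]]' --claw '[88, 88, 88, 88, 88]'

```text
time: 3.82
ee_pos: [0.4479, 0.2453, 0.3038]
eef_rot: [[1.0, -0.007, -0.0], [-0.007, -1.0, 0.0], [-0.0, -0.0, -1.0]]
wrist_force: [-0.2, -0.6, -0.0]
width: 1.005
gripper_force: 0.0
```

Request:
jog_arm --rotation '[[0, 0, 0], [0, 0, 0], [0, 0, 0], [0, 0, 0], [0, 0, 0], [0, 0, 0], [0, 0, 0], [0, 0, 0], [0, 0, 0], [0, 0, 0]]' --xyz '[[8, 41, -4], [8, 41, -4], [8, 41, -4], [8, 41, -4], [8, 41, -4], [8, 41, -4], [8, 41, -4], [8, 41, -4], [8, 41, -4], [0, 0, 0]]' --claw '[88, 88, 88, 88, 88, 88, 88, 88, 88, 88]'

```text
time: 5.08
ee_pos: [0.52, -0.1257, 0.3395]
eef_rot: [[1.0, -0.005, -0.0], [-0.005, -1.0, 0.0], [-0.0, -0.0, -1.0]]
wrist_force: [0.4, 1.1, -0.6]
width: 0.999
gripper_force: 0.0
```

Run:
```python
from h import *
s=status.observe(); print(s["time"],s["ee_pos"],s["eef_rot"].round(4).tolist(),s["joint_positions"].round(2))
c=camera_info("wrist"); im=grab_frame("wrist")
np.savez("w2.npz",im=im,view=c["view"])
cv2.imwrite("pics/w2.png",im[:,:,::-1])
```

```text
5.075 [ 0.51999664 -0.12565113  0.33945742] [[1.0, -0.0047, -0.0004], [-0.0047, -1.0, 0.0002], [-0.0004, -0.0002, -1.0]] [-0.46  0.29  1.33  0.    1.52  1.12]
```

View pics/w2.png

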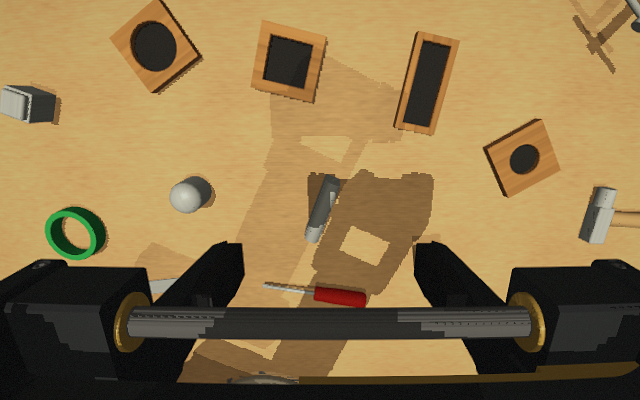

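The wrist view shows all four trays, with recesses at (154,46) large, (288,63) square, (428,83) bar and (524,158) small. The bar stake is near (321,208) and the large round stake near (188,196).

```bash
cat >> h.py <<'E'
def load(f):
    d=np.load(f); c=camera_info("wrist"); c["view"]=d["view"]; return c,d["im"]
def blob(m,near,minA=100):
    n,l,st,ce=cv2.connectedComponentsWithStats(m.astype(np.uint8),connectivity=4)
    k=[i for i in range(1,n) if st[i,4]>=minA]
    i=min(k,key=lambda i:np.hypot(*(ce[i]-near)))
    cn=max(cv2.findContours((l==i).astype(np.uint8),cv2.RETR_EXTERNAL,cv2.CHAIN_APPROX_NONE)[0],key=cv2.contourArea)
    return cn[:,0,:].astype(float), st[i,4]
def rect(c,cn,z):
    P=np.array([onz(c,p,z)[:2] for p in cn])*1000
    (cx,cy),(w,h),a=cv2.minAreaRect(P.astype(np.float32))
    if w<h: w,h,a=h,w,a-90
    return np.round([cx,cy,w,h,(a+90)%180-90],1)
E
python3 - <<'E'
from h import *
c,im=load("w2.npz"); hsv=cv2.cvtColor(im,cv2.COLOR_RGB2HSV)
for n,p in dict(large=(154,46),sq=(288,63),bar=(428,83),small=(524,158)).items():
    cn,a=blob(im.max(2)<60,p); print("tray",n,a,rect(c,cn,.011))
for f,L in (("w1.npz",dict(bar=(60,165),large=(205,182),sq=(363,272),small=(460,200))),("w2.npz",dict(bar=(321,208),large=(190,196),sq=(30,103)))):
    c,im=load(f); hsv=cv2.cvtColor(im,cv2.COLOR_RGB2HSV)
    for n,p in L.items():
        q=im[p[1],p[0]]
        cn,a=blob((hsv[:,:,1]<60),p); 
        print(f,n,q,a,cn.min(0),cn.max(0),"z0",rect(c,cn,.0),"z26",rect(c,cn,.026),"z50",rect(c,cn,.05))
E
```

```text
tray large 1733 [669.7 103.5  60.   59.4   6.7]
tray sq 1871 [647.3 -72.4  55.7  55.6 -13.7]
tray bar 2186 [ 618.5 -257.1  105.8   36.9  -11.6]
tray small 578 [ 518.5 -406.8   42.1   36.4  -21.2]
w1.npz bar [71 70 62] 2742 [ 36. 132.] [ 83. 204.] z0 [ 458.3 -138.9  121.2   57.2  -20.9] z26 [ 453.  -115.5  113.8   53.7  -20.9] z50 [448.1 -93.9 106.9  50.4 -20.9]
w1.npz large [176 174 159] 1329 [179. 161.] [223. 200.] z0 [476.1  65.6  65.7  48.8 -68.5] z26 [469.8  76.4  61.7  45.8 -68.5] z50 [463.9  86.4  57.9  43.  -68.5]
w1.npz sq [198 195 179] 1182 [345. 249.] [381. 292.] z0 [615.5 291.5  62.6  53.5 -21.5] z26 [600.6 288.4  58.8  50.3 -21.5] z50 [586.8 285.6  55.2  47.2 -21.5]
w1.npz small [132 131 118] 608 [443. 188.] [474. 216.] z0 [506.1 424.2  52.5  28.3  49.9] z26 [497.9 413.   49.2  26.6  49.9] z50 [490.3 402.7  46.3  25.   49.9]
w2.npz bar [86 86 76] 1107 [305. 174.] [339. 242.] z0 [ 437.5 -114.4  111.8   25.4  -20.7] z26 [ 446.5 -115.1  105.4   24.   -20.7] z50 [ 454.8 -115.8   99.6   22.7  -20.7]
w2.npz large [190 188 172] 1117 [169. 177.] [210. 212.] z0 [463.8  85.4  68.9  47.6 -54.8] z26 [471.2  73.4  65.   44.9 -54.8] z50 [478.1  62.3  61.4  42.5 -54.8]
w2.npz sq [167 166 150] 1703 [ 0. 85.] [ 55. 122.] z0 [601.4 311.6  83.2  53.8  70.5] z26 [601.1 286.8  78.5  50.7  70.5] z50 [600.8 263.9  74.2  47.9  70.5]
```

Sizes match the specification: recesses 106x37, 56x56 and 60, and the bar silhouette about 100x23. Going for the bar at (450,-115), yaw -20.8°.

Request:
jog_arm --rotation '[[0, 0, 0], [0, 0, 0], [0, 0, 0.179], [0, 0, 0.179], [0, 0, 0], [0, 0, 0]]' --xyz '[[-35, -5, 40], [-35, -5, 40], [0, 0, 40], [0, 0, 40], [0, 0, 40], [0, 0, 0]]' --claw '[60, 60, 60, 60, 60, 60]'

```text
time: 5.88
ee_pos: [0.4488, -0.1126, 0.1383]
eef_rot: [[0.936, -0.351, -0.004], [-0.351, -0.936, 0.003], [-0.005, -0.001, -1.0]]
wrist_force: [0.4, -0.6, 0.0]
width: 0.685
gripper_force: 0.0
```

Run:
```python
from h import *
s=status.observe(); print(s["time"],s["ee_pos"],s["eef_rot"].round(4).tolist())
c=camera_info("wrist"); im=grab_frame("wrist")
print(proj(c,s["ee_pos"]+[0,0,-.1]))
cv2.imwrite("pics/w3.png",im[:,:,::-1])
```

```text
5.875 [ 0.44878576 -0.11263076  0.13829661] [[0.9362, -0.3513, -0.0043], [-0.3513, -0.9363, 0.0026], [-0.0049, -0.0009, -1.0]]
[327.33358306 209.96123322]
```

View pics/w3.png

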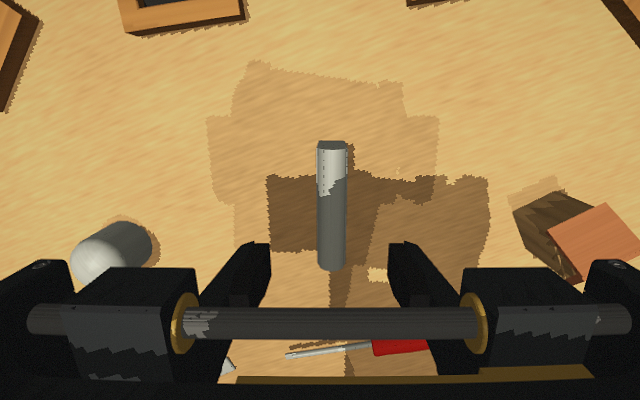

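The bar is aligned with the jaws: it runs from (331,145) to (331,268), with the jaw axis at (327,210). Descending and gripping.

Request:
jog_arm --rotation '[[0, 0, 0], [0, 0, 0], [0, 0, 0], [0, 0, 0], [0, 0, 0]]' --xyz '[[0, 0, 40], [0, 0, 35], [0, 0, 24], [0, 0, 0], [0, 0, 0]]' --claw '[60, 60, 60, 60, 60]'

```text
time: 6.55
ee_pos: [0.451, -0.115, 0.0426]
eef_rot: [[0.936, -0.353, 0.003], [-0.353, -0.936, -0.001], [0.003, 0.0, -1.0]]
wrist_force: [0.6, -0.4, -1.2]
width: 0.682
gripper_force: 0.0
```

Request:
jog_arm --rotation '[[0, 0, 0], [0, 0, 0], [0, 0, 0], [0, 0, 0], [0, 0, 0], [0, 0, 0]]' --xyz '[[0, 0, 0], [0, 0, 0], [0, 0, 0], [0, 0, 0], [0, 0, 0], [0, 0, 0]]' --claw '[15, 15, 15, 15, 15, 15]' --newtons 50

```text
time: 7.3
ee_pos: [0.45, -0.1148, 0.0408]
eef_rot: [[0.936, -0.353, -0.0], [-0.353, -0.936, -0.0], [0.0, 0.0, -1.0]]
wrist_force: [-0.4, -0.3, 1.9]
width: 0.246
gripper_force: 50.0
```

Request:
jog_arm --rotation '[[0, 0, 0], [0, 0, 0], [0, 0, 0], [0, 0, 0], [0, 0, 0], [0, 0, 0], [0, 0, 0], [0, 0, -0.158], [0, 0, 0], [0, 0, 0], [0, 0, 0]]' --xyz '[[0, 0, -40], [0, 0, -50], [42, 15, 0], [42, 15, 0], [42, 15, 0], [42, 15, 0], [40, 14, 0], [0, 0, 0], [0, 0, 20], [0, 0, 20], [0, 0, 0]]' --claw '[15, 15, 15, 15, 15, 15, 15, 15, 15, 15, 15]'

```text
time: 8.68
ee_pos: [0.6172, -0.2567, 0.0878]
eef_rot: [[0.979, -0.202, -0.005], [-0.202, -0.979, 0.003], [-0.005, -0.002, -1.0]]
wrist_force: [-0.1, 0.7, -7.0]
width: 0.247
gripper_force: 50.0
```

Run:
```python
from h import *
s=status.observe(); print(s["time"],s["ee_pos"],s["eef_rot"].round(4).tolist(),s["gripper_force"])
c=camera_info("wrist"); im=grab_frame("wrist")
R=s["eef_rot"]; print("to tray (tool):",R.T@(np.array([.6185,-.2571,.0468])-s["ee_pos"])*1000)
cv2.imwrite("pics/w4.png",im[:,:,::-1])
```

```text
8.675 [ 0.61723629 -0.25669593  0.08783762] [[0.9794, -0.2017, -0.0046], [-0.2017, -0.9794, 0.003], [-0.0051, -0.002, -1.0]] 49.99941347166896
to tray (tool): [ 1.53050821  0.22228864 41.02991956]
```

View pics/w4.png

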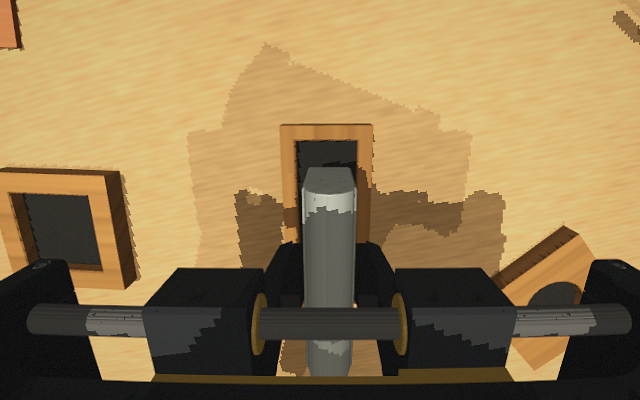

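The bar is held over its recess and squared to it, with the recess between columns 297 and 358. Lowering.

Request:
jog_arm --rotation '[[0, 0, 0], [0, 0, 0], [0, 0, 0], [0, 0, 0], [0, 0, 0]]' --xyz '[[1, 0, 20], [0, 0, 11], [0, 0, 5], [0, 0, 1], [0, 0, 0]]' --claw '[15, 15, 15, 15, 15]'

```text
time: 9.35
ee_pos: [0.6196, -0.2578, 0.0541]
eef_rot: [[0.979, -0.202, 0.001], [-0.202, -0.979, -0.0], [0.001, 0.0, -1.0]]
wrist_force: [-1.1, 0.1, -7.5]
width: 0.247
gripper_force: 50.0
```

Request:
jog_arm --rotation '[[0, 0, 0], [0, 0, 0], [0, 0, 0], [0, 0, 0]]' --xyz '[[0, 0, 2], [0, 0, 2], [0, 0, 0], [0, 0, 0]]' --claw '[15, 15, 15, 15]'

```text
time: 9.85
ee_pos: [0.6194, -0.2577, 0.0498]
eef_rot: [[0.979, -0.202, 0.0], [-0.202, -0.979, -0.0], [0.0, 0.0, -1.0]]
wrist_force: [-0.1, -0.2, -7.1]
width: 0.247
gripper_force: 50.0
```

Request:
jog_arm --rotation '[[0, 0, 0], [0, 0, 0], [0, 0, 0]]' --xyz '[[0, 0, 2], [0, 0, 1.3], [0, 0, 0]]' --claw '[15, 15, 15]'

```text
time: 10.22
ee_pos: [0.6194, -0.2577, 0.0469]
eef_rot: [[0.979, -0.202, -0.0], [-0.202, -0.979, -0.0], [0.0, 0.0, -1.0]]
wrist_force: [-2.7, 1.1, 0.1]
width: 0.243
gripper_force: 50.0
```

Request:
jog_arm --rotation '[[0, 0, 0], [0, 0, 0], [0, 0, 0], [0, 0, 0], [0, 0, 0], [0, 0, 0], [0, 0, -0.1], [0, 0, -0.103], [0, 0, 0]]' --xyz '[[0, 0, 0], [0, 0, 0], [0, 0, 0], [0, 0, -20], [0, 0, -40], [0, 0, -50], [0, 0, -40], [0, 0, 0], [0, 0, 0]]' --claw '[42, 42, 42, 42, 42, 60, 80, 80, 80]'

```text
time: 11.35
ee_pos: [0.6194, -0.2577, 0.1979]
eef_rot: [[1.0, -0.001, 0.001], [-0.001, -1.0, -0.001], [0.001, 0.001, -1.0]]
wrist_force: [0.7, -0.6, -0.5]
width: 0.903
gripper_force: 0.0
```

Request:
jog_arm --rotation '[[0, 0, 0], [0, 0, 0], [0, 0, 0], [0, 0, 0], [0, 0, 0], [0, 0, 0], [0, 0, 0], [0, 0, 0], [0, 0, 0], [0, 0, 0]]' --xyz '[[-18, -41, 0], [-18, -41, 0], [-18, -41, 0], [-18, -42, 0], [-19, -42, 0], [-19, -42, 0], [-19, -42, 0], [-19, -42, 0], [0, 0, 0], [0, 0, 0]]' --claw '[80, 80, 80, 80, 80, 80, 80, 80, 80, 80]'

```text
time: 12.6
ee_pos: [0.4717, 0.0749, 0.1966]
eef_rot: [[1.0, -0.001, 0.0], [-0.001, -1.0, -0.0], [0.0, 0.0, -1.0]]
wrist_force: [-0.1, -0.4, 0.9]
width: 0.907
gripper_force: 0.0
```

```bash
cat >> h.py <<'E'
def see(f):
    s=status.observe(); print(s["time"],s["ee_pos"].round(4),"phi",np.arctan2(s["eef_rot"][1,0],s["eef_rot"][0,0]).round(4))
    c=camera_info("wrist"); im=grab_frame("wrist")
    np.savez(f,im=im,view=c["view"]); cv2.imwrite(f"pics/{f[:-4]}.png",im[:,:,::-1]); return s,c,im
E
python3 - <<'E'
from h import *
s,c,im=see("w5.npz")
hsv=cv2.cvtColor(im,cv2.COLOR_RGB2HSV)
p=proj(c,[.4705,.075,.026]); print(p)
cn,a=blob(hsv[:,:,1]<60,p); print(a,cn.min(0),cn.max(0),rect(c,cn,.026))
E
```

```text
12.6 [0.4717 0.0749 0.1966] phi -0.0012
[327.72170235 187.06731824]
2100 [304. 160.] [352. 214.] [ 4.699e+02  7.480e+01  5.290e+01  4.580e+01 -1.000e-01]
```

View pics/w5.png

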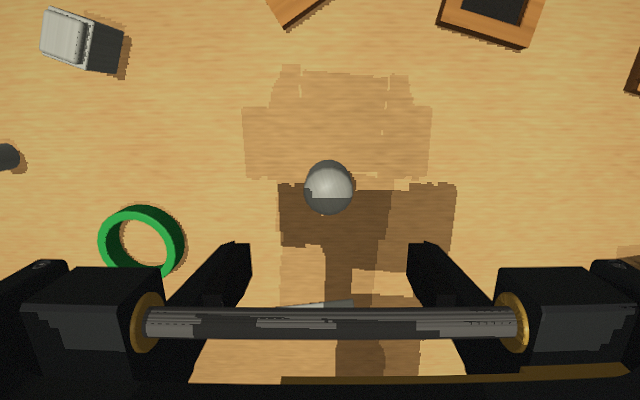

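The large stake is centred between the jaws at (328,187), and its width reads 45.8 mm against 46.

Request:
jog_arm --rotation '[[0, 0, 0], [0, 0, 0], [0, 0, 0], [0, 0, 0], [0, 0, 0], [0, 0, 0], [0, 0, 0]]' --xyz '[[-1, 0, 40], [0, 0, 50], [0, 0, 40], [0, 0, 20], [0, 0, 6], [0, 0, 0], [0, 0, 0]]' --claw '[80, 80, 80, 80, 80, 80, 80]'

```text
time: 13.52
ee_pos: [0.471, 0.0751, 0.0413]
eef_rot: [[1.0, -0.0, 0.002], [-0.0, -1.0, -0.0], [0.002, 0.0, -1.0]]
wrist_force: [-0.8, 0.5, 0.3]
width: 0.913
gripper_force: 0.0
```

Request:
jog_arm --rotation '[[0, 0, 0], [0, 0, 0], [0, 0, 0], [0, 0, 0], [0, 0, 0]]' --xyz '[[0, 0, 0], [0, 0, 0], [0, 0, 0], [0, 0, 0], [0, 0, 0]]' --claw '[36, 36, 36, 36, 36]'

```text
time: 14.15
ee_pos: [0.4704, 0.0754, 0.0405]
eef_rot: [[1.0, 0.0, -0.0], [0.0, -1.0, 0.0], [-0.0, -0.0, -1.0]]
wrist_force: [-1.3, 0.5, 1.1]
width: 0.506
gripper_force: 49.9
```

Request:
jog_arm --rotation '[[0, 0, 0], [0, 0, 0], [0, 0, 0], [0, 0, 0], [0, 0, 0], [0, 0, 0], [0, 0, 0], [0, 0, 0], [0, 0, 0], [0, 0, 0]]' --xyz '[[0, 0, -40], [0, 0, -30], [40, -6, 0], [40, -6, 0], [40, -6, 0], [40, -6, 0], [39, -5, 0], [0, 0, 25], [0, 0, 22], [0, 0, 0]]' --claw '[36, 36, 36, 36, 36, 36, 36, 36, 36, 36]'

```text
time: 15.4
ee_pos: [0.6679, 0.1043, 0.0606]
eef_rot: [[1.0, -0.0, -0.006], [-0.0, -1.0, 0.0], [-0.006, -0.0, -1.0]]
wrist_force: [0.1, 1.0, -5.5]
width: 0.509
gripper_force: 49.9
```

Run:
```python
from h import *
s,c,im=see("w6.npz"); print(s["wrist_force"])
sc=grab_frame("scene"); cv2.imwrite("pics/s6.png",cv2.resize(sc[180:320,220:420,::-1],None,fx=3,fy=3))
```

```text
15.4 [0.6679 0.1043 0.0606] phi -0.0
[ 0.11834549  1.03908788 -5.47179037]
```

View pics/s6.png

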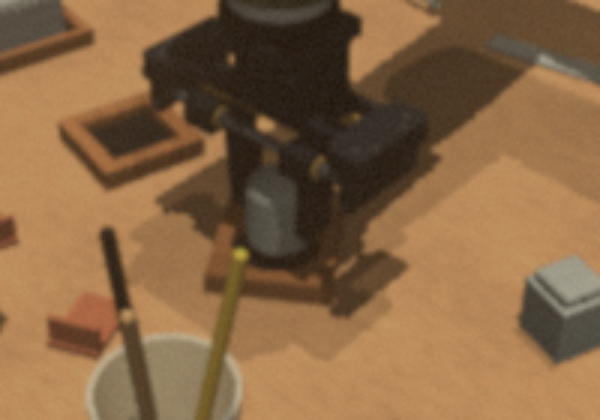

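The stake hangs over the large recess, with the bar seated in its tray at top left. Lowering.

Request:
jog_arm --rotation '[[0, 0, 0], [0, 0, 0], [0, 0, 0], [0, 0, 0], [0, 0, 0]]' --xyz '[[0, 0, 6], [0, 0, 3], [0, 0, 1], [0, 0, 0], [0, 0, 0]]' --claw '[36, 36, 36, 36, 36]'

```text
time: 16.12
ee_pos: [0.6695, 0.1043, 0.0536]
eef_rot: [[1.0, -0.0, 0.0], [-0.0, -1.0, -0.0], [0.0, 0.0, -1.0]]
wrist_force: [0.3, -0.2, -4.7]
width: 0.506
gripper_force: 49.9
```

Request:
jog_arm --rotation '[[0, 0, 0], [0, 0, 0], [0, 0, 0], [0, 0, 0], [0, 0, 0]]' --xyz '[[0, 0, 4], [0, 0, 2], [0, 0, 1], [0, 0, 0], [0, 0, 0]]' --claw '[36, 36, 36, 36, 36]'

```text
time: 16.75
ee_pos: [0.6694, 0.1043, 0.0466]
eef_rot: [[1.0, 0.0, 0.0], [0.0, -1.0, -0.0], [0.0, 0.0, -1.0]]
wrist_force: [-1.3, -0.3, -1.9]
width: 0.507
gripper_force: 49.9
```

Request:
jog_arm --rotation '[[0, 0, 0], [0, 0, 0], [0, 0, 0], [0, 0, 0], [0, 0, 0], [0, 0, 0], [0, 0, 0], [0, 0, 0], [0, 0, 0], [0, 0, 0], [0, 0, 0], [0, 0, 0]]' --xyz '[[0, 0, 0], [0, 0, 0], [0, 0, 0], [0, 0, -20], [0, 0, -40], [0, 0, -50], [0, 0, -40], [-24, -45, 0], [-23, -46, 0], [-22, -46, 0], [0, -46, 0], [0, 0, 0]]' --claw '[64, 64, 64, 64, 64, 70, 80, 80, 80, 80, 80, 80]'

```text
time: 18.25
ee_pos: [0.5997, 0.2902, 0.1979]
eef_rot: [[1.0, 0.004, 0.002], [0.004, -1.0, 0.001], [0.002, -0.001, -1.0]]
wrist_force: [-0.7, -0.3, -1.1]
width: 0.909
gripper_force: 0.0
```

Run:
```python
from h import *
s,c,im=see("w7.npz")
hsv=cv2.cvtColor(im,cv2.COLOR_RGB2HSV)
p=proj(c,[.6008,.2876,.03]); print(p)
cn,a=blob(hsv[:,:,1]<60,p); print(a,cn.min(0),cn.max(0),rect(c,cn,.03))
g=im.max(2); x,y=p.astype(int)
cn,a=blob((hsv[:,:,1]<60)&(g>150),p); print(a,"top",rect(c,cn,.05))
cv2.imwrite("pics/w7c.png",cv2.resize(im[100:300,220:440,::-1],None,fx=3,fy=3))
```

```text
18.25 [0.5997 0.2902 0.1979] phi 0.0039
[330.81130911 185.63774978]
2124 [303. 154.] [357. 213.] [601.7 287.6  46.8  42.1 -21.1]
912 top [604.  286.7  33.6  27.2  71.5]
```

View pics/w7c.png

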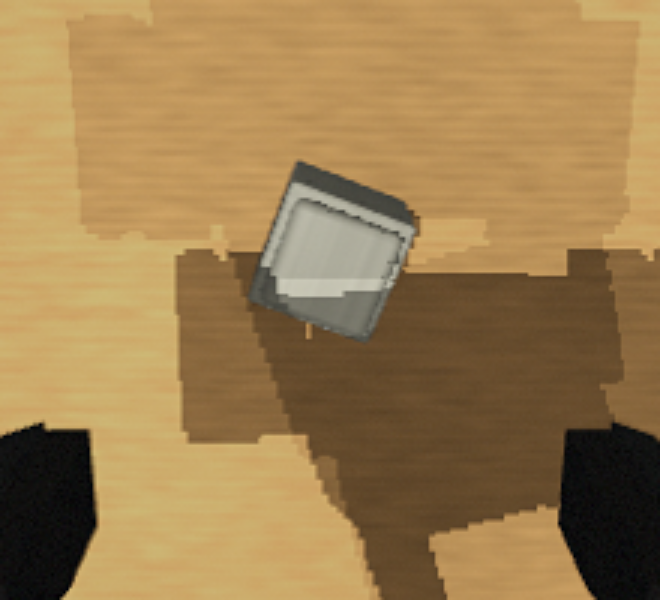

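The square stake is at crop (333,250). Its edges give a yaw of about -20°, and its centre is (601,287).

Request:
jog_arm --rotation '[[0, 0, 0.176], [0, 0, 0.177], [0, 0, 0], [0, 0, 0], [0, 0, 0], [0, 0, 0], [0, 0, 0], [0, 0, 0], [0, 0, 0]]' --xyz '[[0, 0, 0], [0, 0, 0], [3, 2, 40], [0, 0, 50], [0, 0, 40], [0, 0, 20], [0, 0, 7], [0, 0, 0], [0, 0, 0]]' --claw '[80, 80, 80, 80, 80, 80, 80, 80, 80]'

```text
time: 19.42
ee_pos: [0.6032, 0.2846, 0.041]
eef_rot: [[0.938, -0.346, 0.002], [-0.346, -0.938, 0.001], [0.002, -0.001, -1.0]]
wrist_force: [0.1, 0.1, -0.3]
width: 0.911
gripper_force: 0.0
```

Request:
jog_arm --rotation '[[0, 0, 0], [0, 0, 0], [0, 0, 0], [0, 0, 0], [0, 0, 0]]' --xyz '[[0, 0, 0], [0, 0, 0], [0, 0, 0], [0, 0, 0], [0, 0, 0]]' --claw '[30, 30, 30, 30, 30]'

```text
time: 20.05
ee_pos: [0.6026, 0.2848, 0.0395]
eef_rot: [[0.938, -0.346, 0.001], [-0.346, -0.938, 0.001], [0.0, -0.001, -1.0]]
wrist_force: [0.8, 4.1, -0.5]
width: 0.448
gripper_force: 50.0
```

Request:
jog_arm --rotation '[[0, 0, 0], [0, 0, 0], [0, 0, 0], [0, 0, 0], [0, 0, 0], [0, 0, 0], [0, 0, 0], [0, 0, 0], [0, 0, 0], [0, 0, 0], [0, 0, -0.114], [0, 0, 0]]' --xyz '[[0, 0, -50], [0, 0, -50], [20.5, 40, 0], [20.5, 40, 0], [21, 40, 0], [21, 40, 0], [21, 40, 0], [21, 40, 0], [21, 40, 0], [20.5, 39.5, 0], [0, 0, 20], [0, 0, 20]]' --claw '[30, 30, 30, 30, 30, 30, 30, 30, 30, 30, 30, 30]'

```text
time: 21.55
ee_pos: [0.6474, -0.0736, 0.0976]
eef_rot: [[0.972, -0.237, -0.003], [-0.237, -0.972, 0.0], [-0.003, 0.0, -1.0]]
wrist_force: [-0.2, -0.3, -6.3]
width: 0.45
gripper_force: 50.0
```

Request:
jog_arm --rotation '[[0, 0, 0], [0, 0, 0], [0, 0, 0]]' --xyz '[[0, 0, 25], [0, 0, 10], [0, 0, 0]]' --claw '[30, 30, 30]'

```text
time: 21.92
ee_pos: [0.6478, -0.0729, 0.0637]
eef_rot: [[0.972, -0.237, -0.002], [-0.237, -0.972, 0.0], [-0.002, 0.0, -1.0]]
wrist_force: [0.7, -0.2, -5.9]
width: 0.449
gripper_force: 50.0
```

Run:
```python
from h import *
s,c,im=see("w8.npz"); R=s["eef_rot"]; print(s["wrist_force"],R.T@(np.array([.6473,-.0724,.0455])-s["ee_pos"])*1000)
```

```text
21.925 [ 0.6478 -0.0729  0.0637] phi -0.239
[ 0.71277871 -0.20976351 -5.91589318] [-0.60570792 -0.37080468 18.19721065]
```

View pics/w8.png

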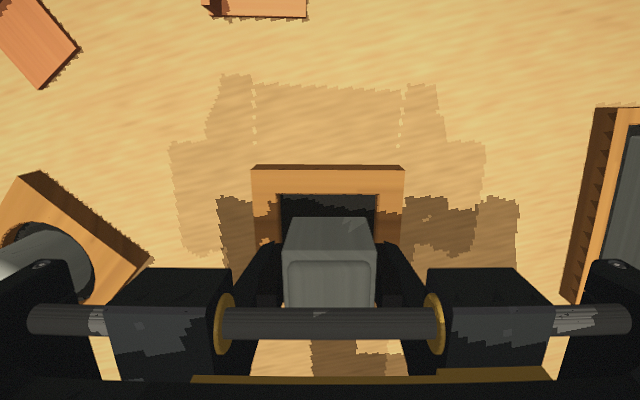

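The square stake is centred over its recess (columns 277–378) and aligned with it.

Request:
jog_arm --rotation '[[0, 0, 0], [0, 0, 0], [0, 0, 0], [0, 0, 0], [0, 0, 0], [0, 0, 0]]' --xyz '[[0, 0, 7], [0, 0, 4], [0, 0, 2], [0, 0, 1.5], [0, 0, 1], [0, 0, 0]]' --claw '[30, 30, 30, 30, 30, 30]'

```text
time: 22.72
ee_pos: [0.6483, -0.073, 0.0489]
eef_rot: [[0.972, -0.237, 0.0], [-0.237, -0.972, -0.0], [0.0, -0.0, -1.0]]
wrist_force: [-1.1, -0.0, -5.6]
width: 0.452
gripper_force: 50.0
```

Request:
jog_arm --rotation '[[0, 0, 0], [0, 0, 0]]' --xyz '[[0, 0, 0.5], [0, 0, 0]]' --claw '[30, 30]'

```text
time: 22.98
ee_pos: [0.6483, -0.073, 0.0484]
eef_rot: [[0.972, -0.237, 0.0], [-0.237, -0.972, 0.0], [0.0, -0.0, -1.0]]
wrist_force: [0.7, -1.1, -5.2]
width: 0.454
gripper_force: 50.0
```

Request:
jog_arm --rotation '[[0, 0, 0], [0, 0, 0], [0, 0, 0], [0, 0, 0]]' --xyz '[[0, 0, 1.5], [0, 0, 1], [0, 0, 0.5], [0, 0, 0]]' --claw '[30, 30, 30, 30]'

```text
time: 23.48
ee_pos: [0.6483, -0.073, 0.0456]
eef_rot: [[0.972, -0.237, 0.0], [-0.237, -0.972, -0.0], [0.0, 0.0, -1.0]]
wrist_force: [-1.0, -0.6, -4.9]
width: 0.45
gripper_force: 50.0
```

Request:
jog_arm --rotation '[[0, 0, 0], [0, 0, 0]]' --xyz '[[0, 0, 0.8], [0, 0, 0]]' --claw '[30, 30]'

```text
time: 23.72
ee_pos: [0.6483, -0.0729, 0.0455]
eef_rot: [[0.972, -0.237, 0.0], [-0.237, -0.972, -0.0], [0.0, 0.0, -1.0]]
wrist_force: [-4.7, 1.2, 4.2]
width: 0.45
gripper_force: 50.0
```

Request:
jog_arm --rotation '[[0, 0, 0], [0, 0, 0], [0, 0, 0], [0, 0, 0], [0, 0, 0], [0, 0, 0], [0, 0, -0.12], [0, 0, -0.119]]' --xyz '[[0, 0, 0], [0, 0, 0], [0, 0, 0], [0, 0, -20], [0, 0, -40], [0, 0, -50], [0, 0, -40], [0, 0, 0]]' --claw '[58, 58, 58, 58, 58, 58, 60, 60]'

```text
time: 24.72
ee_pos: [0.6495, -0.0732, 0.2002]
eef_rot: [[1.0, 0.004, 0.008], [0.004, -1.0, -0.002], [0.008, 0.002, -1.0]]
wrist_force: [0.2, 0.3, 0.2]
width: 0.68
gripper_force: 0.0
```

Request:
jog_arm --rotation '[[0, 0, 0], [0, 0, 0], [0, 0, 0], [0, 0, 0], [0, 0, 0], [0, 0, 0], [0, 0, 0], [0, 0, 0], [0, 0, 0], [0, 0, 0], [0, 0, 0], [0, 0, 0]]' --xyz '[[-13, -44, 0], [-13, -44, 0], [-13, -44, 0], [-14, -44, 0], [-14, -44, 0], [-14, -44, 0], [-14, -44, 0], [-14, -44, 0], [-14, -44, 0], [-14, -45, 0], [-13, -45, 0], [0, 0, 0]]' --claw '[60, 60, 60, 60, 60, 60, 60, 60, 60, 60, 60, 60]'

```text
time: 26.22
ee_pos: [0.497, 0.4156, 0.1959]
eef_rot: [[1.0, 0.004, 0.001], [0.004, -1.0, 0.001], [0.001, -0.001, -1.0]]
wrist_force: [-0.1, -0.4, 0.3]
width: 0.682
gripper_force: 0.0
```

Run:
```python
from h import *
s,c,im=see("w9.npz")
hsv=cv2.cvtColor(im,cv2.COLOR_RGB2HSV)
p=proj(c,[.498,.413,.026]); print(p)
cn,a=blob(hsv[:,:,1]<60,p); print(a,cn.min(0),cn.max(0),rect(c,cn,.026))
```

```text
26.225 [0.497  0.4156 0.1959] phi 0.0038
[330.89125888 185.12193736]
897 [316. 165.] [345. 202.] [4.993e+02 4.134e+02 3.590e+01 2.750e+01 3.000e-01]
```

View pics/w9.png

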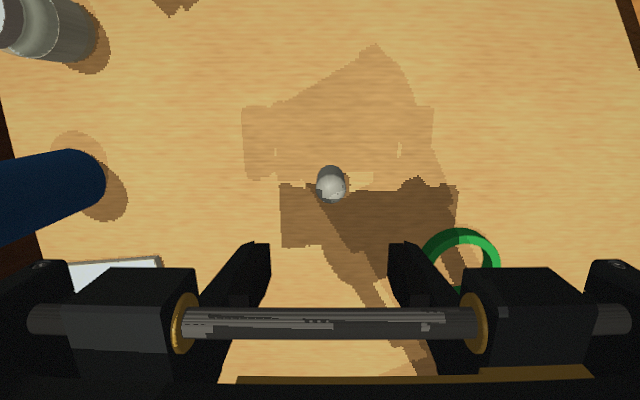

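The small stake is centred between the jaws at (331,184), measured at (499,413) with width 27.5 mm. The ring and the tall items at the left are clear of the jaws.

Request:
jog_arm --rotation '[[0, 0, 0], [0, 0, 0], [0, 0, 0], [0, 0, 0], [0, 0, 0], [0, 0, 0], [0, 0, 0]]' --xyz '[[1, 2, 40], [0, 0, 50], [0, 0, 40], [0, 0, 18], [0, 0, 6], [0, 0, 0], [0, 0, 0]]' --claw '[60, 60, 60, 60, 60, 60, 60]'

```text
time: 27.15
ee_pos: [0.5, 0.4113, 0.0422]
eef_rot: [[1.0, -0.0, 0.002], [-0.0, -1.0, 0.001], [0.002, -0.001, -1.0]]
wrist_force: [0.5, 0.1, -1.0]
width: 0.677
gripper_force: 0.0
```

Request:
jog_arm --rotation '[[0, 0, 0], [0, 0, 0], [0, 0, 0], [0, 0, 0], [0, 0, 0]]' --xyz '[[0, 0, 0], [0, 0, 0], [0, 0, 0], [0, 0, 0], [0, 0, 0]]' --claw '[20, 20, 20, 20, 20]'

```text
time: 27.78
ee_pos: [0.4994, 0.4113, 0.0409]
eef_rot: [[1.0, 0.0, 0.0], [0.0, -1.0, 0.001], [0.0, -0.001, -1.0]]
wrist_force: [0.2, 2.4, 2.0]
width: 0.304
gripper_force: 50.0
```

Request:
jog_arm --rotation '[[0, 0, 0], [0, 0, 0], [0, 0, 0], [0, 0, 0], [0, 0, 0], [0, 0, 0], [0, 0, 0], [0, 0, 0], [0, 0, 0], [0, 0, 0], [0, 0, 0], [0, 0, 0]]' --xyz '[[0, 0, -40], [0, 0, -50], [0, 0, -50], [1, 45, 0], [1, 45, 0], [1, 45, 0], [1, 45, 0], [1, 45, 0], [1, 45, 0], [1, 45, 0], [1, 45, 0], [1, 45, 0]]' --claw '[20, 20, 20, 20, 20, 20, 20, 20, 20, 20, 20, 20]'

```text
time: 29.28
ee_pos: [0.5078, 0.0045, 0.1803]
eef_rot: [[1.0, -0.0, -0.001], [-0.0, -1.0, -0.0], [-0.001, 0.0, -1.0]]
wrist_force: [0.7, -0.1, -2.0]
width: 0.302
gripper_force: 50.0
```

Request:
jog_arm --rotation '[[0, 0, 0], [0, 0, 0], [0, 0, 0], [0, 0, 0], [0, 0, 0], [0, 0, 0], [0, 0, 0], [0, 0, 0], [0, 0, 0], [0, 0, 0], [0, 0, 0]]' --xyz '[[1, 45, 0], [1, 45, 0], [1, 46, 0], [1, 46, 0], [1, 46, 0], [1, 46, 0], [1, 46, 0], [1, 46, 0], [2, 47, 0], [0, 0, 0], [0, 0, 0]]' --claw '[20, 20, 20, 20, 20, 20, 20, 20, 20, 20, 20]'

```text
time: 30.65
ee_pos: [0.518, -0.4064, 0.1799]
eef_rot: [[1.0, -0.0, -0.001], [-0.0, -1.0, 0.001], [-0.001, -0.001, -1.0]]
wrist_force: [0.3, 0.1, -2.1]
width: 0.302
gripper_force: 50.0
```

Run:
```python
from h import *
s,c,im=see("w10.npz"); R=s["eef_rot"]; print(s["wrist_force"],R.T@(np.array([.5185,-.4068,.0469])-s["ee_pos"])*1000)
```

```text
30.65 [ 0.518  -0.4064  0.1799] phi -0.0
[ 0.27477525  0.09404394 -2.12873446] [  0.63584672   0.63143313 133.00602971]
```

View pics/w10.png

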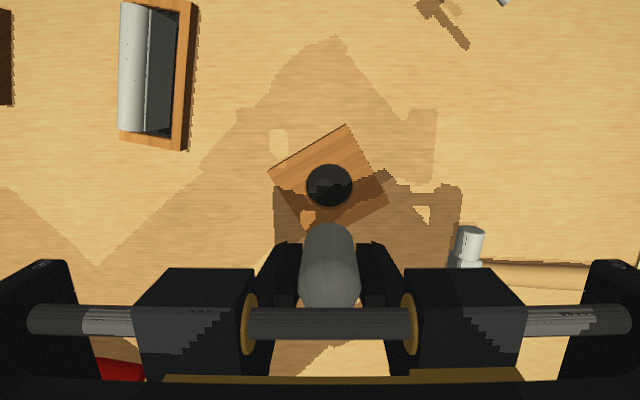

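The small recess is fully visible at (330,185). The held stake is just nearer the camera on the same column, and the bar sits in its tray at top left.

Run:
```python
from h import *
c,im=load("w10.npz")
cn,a=blob(im.max(2)<60,(330,185)); print(a,rect(c,cn,.011),cn.min(0),cn.max(0))
```

```text
1517 [ 518.1 -407.2   41.6   39.8  -90. ] [307. 165.] [351. 206.]
```

Request:
jog_arm --rotation '[[0, 0, 0], [0, 0, 0], [0, 0, 0], [0, 0, 0], [0, 0, 0], [0, 0, 0]]' --xyz '[[0, 0, 40], [0, 0, 40], [0, 0, 25], [0, 0, 10], [0, 0, 0], [0, 0, 0]]' --claw '[20, 20, 20, 20, 20, 20]'

```text
time: 31.45
ee_pos: [0.5188, -0.4072, 0.0671]
eef_rot: [[1.0, 0.0, 0.001], [0.0, -1.0, -0.002], [0.001, 0.002, -1.0]]
wrist_force: [-0.8, 0.2, -1.5]
width: 0.303
gripper_force: 50.0
```

Confirmed: recess (518,-407) against TCP (519,-407). Lowering the last 20 mm.

Request:
jog_arm --rotation '[[0, 0, 0], [0, 0, 0], [0, 0, 0], [0, 0, 0], [0, 0, 0], [0, 0, 0], [0, 0, 0]]' --xyz '[[0, 0, 8], [0, 0, 5], [0, 0, 2], [0, 0, 1], [0, 0, 1], [0, 0, 0], [0, 0, 0]]' --claw '[20, 20, 20, 20, 20, 20, 20]'

```text
time: 32.33
ee_pos: [0.5183, -0.407, 0.0487]
eef_rot: [[1.0, -0.0, 0.0], [-0.0, -1.0, -0.0], [0.0, 0.0, -1.0]]
wrist_force: [0.9, -0.2, -2.8]
width: 0.303
gripper_force: 50.0
```

Request:
jog_arm --rotation '[[0, 0, 0], [0, 0, 0], [0, 0, 0], [0, 0, 0]]' --xyz '[[0, 0, 1], [0, 0, 0.8], [0, 0, 0], [0, 0, 0]]' --claw '[20, 20, 20, 20]'

```text
time: 32.83
ee_pos: [0.5183, -0.4069, 0.0469]
eef_rot: [[1.0, 0.0, 0.0], [0.0, -1.0, -0.0], [0.0, 0.0, -1.0]]
wrist_force: [0.2, 0.6, -1.2]
width: 0.3
gripper_force: 50.0
```

Request:
jog_arm --rotation '[[0, 0, 0], [0, 0, 0], [0, 0, 0], [0, 0, 0], [0, 0, 0], [0, 0, 0], [0, 0, 0], [0, 0, 0], [0, 0, 0]]' --xyz '[[0, 0, 0.3], [0, 0, 0], [0, 0, 0], [0, 0, 0], [0, 0, -20], [0, 0, -45], [0, 0, -50], [0, 0, -50], [0, 0, -50]]' --claw '[44, 44, 44, 44, 44, 44, 44, 44, 44]'

```text
time: 33.95
ee_pos: [0.5181, -0.4067, 0.265]
eef_rot: [[1.0, 0.0, 0.001], [0.0, -1.0, -0.001], [0.001, 0.001, -1.0]]
wrist_force: [-0.2, -0.1, 0.9]
width: 0.496
gripper_force: 0.0
```

Request:
jog_arm --rotation '[[0, 0, 0], [0, 0, 0], [0, 0, 0], [0, 0, 0], [0, 0, 0], [0, 0, 0], [0, 0, 0], [0, 0, 0], [0, 0, 0]]' --xyz '[[0, -40, -10], [0, -40, -10], [0, -40, -10], [0, -40, -10], [0, -40, -10], [0, -40, -10], [0, -37, 0], [0, 0, 0], [0, 0, 0]]' --claw '[44, 44, 44, 44, 44, 44, 44, 44, 44]'

```text
time: 35.08
ee_pos: [0.5182, -0.1304, 0.3223]
eef_rot: [[1.0, -0.0, 0.001], [-0.0, -1.0, -0.001], [0.001, 0.001, -1.0]]
wrist_force: [-0.2, 0.2, -0.7]
width: 0.498
gripper_force: 0.0
```

Run:
```python
from h import *
s,c,im=see("w11.npz")
hsv=cv2.cvtColor(im,cv2.COLOR_RGB2HSV)
for n,(x,y) in dict(large=(669.7,103.5),sq=(647.3,-72.4),bar=(618.5,-257.1),small=(518.3,-407)).items():
    p=proj(c,[x/1e3,y/1e3,.032]); cn,a=blob((hsv[:,:,1]<60)&(im.max(2)>60),p); print(n,p.round(),a,rect(c,cn,.032),(x,y))
```

```text
35.075 [ 0.5182 -0.1304  0.3223] phi -0.0002
large [133.  39.] 1468 [668.9 104.5  61.5  45.9  71.8] (669.7, 103.5)
sq [279.  56.] 1311 [647.3 -71.4  42.9  41.7 -13.4] (647.3, -72.4)
bar [431.  82.] 2078 [ 621.5 -258.    96.1   32.6  -11.6] (618.5, -257.1)
small [535. 164.] 720 [ 518.9 -406.    56.7   27.3   72.9] (518.3, -407)
```

View pics/w11.png

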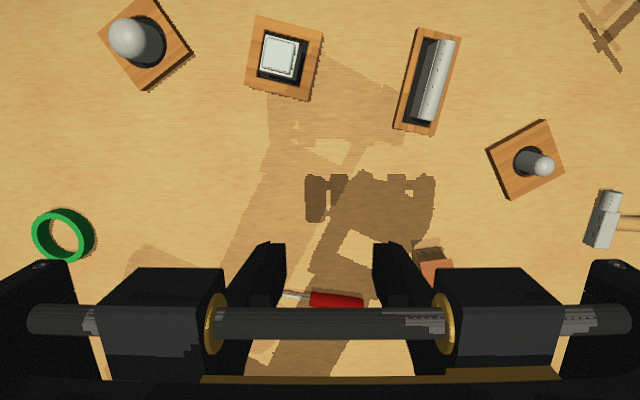

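All four stakes stand upright in their recesses, within about 3 mm of centre, and the former stands at (432,260). Handing in.

```bash
python3 -c "
from rig import arm
print(arm.finish_job())"
```

```text
the job is handed in; nothing more can be done
None
```

I handed the job in at about 35 s. The last wrist picture shows all four stakes upright in their own recesses, within about 3 mm of centre, and the former still standing; the hand-in gave no verdict.

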